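Press the lens retainer home

TASK

Take the white nylon pusher from its green pad and press the orange lens retainer on the blue camera straight down with it until it is fully home, flush with the camera's face. Then stand the pusher back upright on its green pad and let go. Do not press the retainer with the gripper, and leave the yellow retainer on the white camera standing as it is.

Things in the scene. Friction and masses are not known exactly. Their poses are not given: they have to be found in the camera images.
- pusher_mid (a point): Centre of the white nylon pusher with a green band (not the like-shaped brass one on a grey pad), 38 mm above its underside; z up its axis, x and y square to its stem's faces. Loose, 76 mm tall, about 0.12 kg: square foot 34 x 34 x 12 mm, above it a square stem 22 x 22 x 64 mm to grip. Stands upright near the middle of the green pad.
- retainer_top (a point): Centre of the top of the orange lens retainer, a round cap 40 mm across in a recess of the fixed blue camera (80 x 130 mm), whose level face is 37 mm above the bench. It slides only straight down: its top starts 7 to 8.5 mm above the face and is home, at its stop, 0.5 mm above it. About 8 N moves it, it stays where left, and at the stop the force rises sharply.
- pad_top (a point): Middle of the top of the fixed square green pad, 80 x 80 x 4 mm, its top 7 mm above the bench; z up, x and y along its edges. The white pusher belongs upright on it. The two pads with their pushers may be either way round, left and right.
- spare_retainer_top (a point): Centre of the top of the yellow retainer in the fixed white camera, same sizes and stiffness as the orange one. A bystander that must stay as it is. The two cameras may be either way round, left and right.
Mind the look-alikes: they are no part of the job. Of the things shaped like the part that bears pusher_mid, the white one is meant.

How it is judged:
By the outcome, as a careful person would: the job done as asked, in the order asked, and still so for the second after the job is handed in, with the robot touching nothing.
It also fails if it takes over 53 s, if anything falls off the work surface, if the arm or the gripper's body presses on something with over 40 N, if the wrist force passes 120 N, or if a joint passes its speed limit or range.

ROBOT

A 6-joint arm with a two-finger parallel gripper is mounted at the origin on the work surface. World frame = base frame: x ahead of the robot, y to its left, z up, the work surface at z = 0. Lengths are in m, angles in rad, forces in N, time in s.
With the tool pointing down it reaches from about 0.375 to 0.9 m from the base axis. Payload 3.1 kg.
Tool frame: the origin (TCP) lies at the very end of the fingers, on their centre line; the grasp point (between the pads) lies 19 mm behind it (bot.pinch_z is the distance from the TCP to the grasp point, in m); z points along the fingers, x is the direction in which the jaws open and shut, and the axes are right-handed (so a half turn about z gives the same grasp; the last joint's range is limited). The gripper opens to 87 mm and grips with 3 to 60 N. Pads are 19 mm wide; open, the fingers measure 117 mm over their backs; the gripper's body (75 mm by 190 mm) begins 51 mm behind the grasp point.
Start: joints at [1.014, 0.527, 1.433, -0, 1.181, -0.178], TCP at [0.231, 0.581, 0.223] pointing down, gripper open.
Joint ranges: [-3.08, 3.08], [-0.75, 2.2], [0.22, 2.44], [-1.43, 4.57], [0, 2.65], [-2.85, 2.85]. Speed limits (rad/s): [2.79, 2.79, 3.14, 3.14, 3.14, 3.14].

INTERFACE

Orientations are given as a unit quaternion [x, y, z, w].
In Python, from cell import bot gives the robot as it stands.
- The arm moves only by the tool step_arm, never from a script. Its argument "moves" is a list of rows, each an object of numbers: "tx", "ty", "tz": the shift along the tool's x, y, z in m; "wx", "wy", "wz": the turn, a rotation vector about the tool's x, y, z in degrees. A call has 1 to 5 rows; each row is the pose to reach, as a shift and turn from the pose commanded when the call began, along the tool's axes at that moment; what a row does not reach only later rows make up. A row lasts 1/8 s, in which the tool goes at most 62.5 mm and 10.7 degrees, less where a joint would pass 70% of its speed; a pose out of reach is approached as far as the arm can. A call with a gripper value outside its range is refused whole. "hand" is the finger opening in m, from 0 to 0.087, set as the call begins (left out, the last holds). The fingers move at their own pace and stop on an object; "force" is the grip in N (left out, the last holds). Time passes only in rows, so rows that repeat a pose let the fingers close. It gives the time, the measured TCP pose, the force and the opening at its end, in the units of the state.
- bot.sense(): the state, without advancing time (a new reading comes with each control period).
- bot.grab_frame(name): name is "scene" or "top"; returns a dict with "color" (480x640x3 uint8, red, green, blue), "mtx" (3x3 intrinsics, pixels), "position" and "attitude" of the camera in the world. Camera axes: x right, y down, z forward; pixel columns grow to the right and rows downward; lengths in m; the calibration is good to about 2 mm. A picture is of the moment at which its call begins. There is no depth.
- bot.hand_in(): hands the job in, once; it reports no verdict.
The state is a dict: "time": time; "joints": joint angles; "joint_vel": joint speeds; "joint_torque": joint torques, N m; "tool_pos": TCP position; "tcp_rot": TCP orientation; "contact_force": force on the tool from outside, world axes, zero at the start; "wrist_torque": the same for the moment, N m; "width": finger opening in m.
Only numpy, scipy, OpenCV 4.12 (cv2) and the standard library are available. Lean on these libraries where they do the work, as an engineer would, in place of code of your own. Each camera call takes 0.05 s, during which the arm holds its last target. There are 200 camera calls.

## Working session

There is one attempt and no reset: what is moved stays moved. The work goes in short steps, Python scripts to look and compute and a tool call to move; the robot and the scene stay as the last step left them, time stands still between calls to the robot, and variables do not carry over. Pictures are saved under pics/ and viewed, about 8 in all and at most 12, crops included, and the job is handed in when it is done.

Besides the shell and the picture viewer there is one more tool, called after "Call:" by a JSON object that holds its "method" and its "body", one argument or row to a line. step_arm: Moves the arm, as the interface text tells. Its arguments: {"type":"object","properties":{"moves":{"type":"array","items":{"type":"object","properties":{"tx":{"type":"number"},"ty":{"type":"number"},"tz":{"type":"number"},"wx":{"type":"number"},"wy":{"type":"number"},"wz":{"type":"number"}}}},"hand":{"type":"number"},"force":{"type":"number"}},"required":["moves"]}

```bash
mkdir -p pics; ls
python3 - <<'E'
from cell import bot
import cv2,numpy as np
np.set_printoptions(precision=4,suppress=True)
for n in ("top","scene"):
    f=bot.grab_frame(n); cv2.imwrite(f"pics/{n}1.png",f["color"][:,:,::-1]); print(n,f["mtx"],f["position"],f["attitude"])
s=bot.sense();print(s["time"],s["tool_pos"],s["tcp_rot"],s["contact_force"],s["width"])
E
```

```text
pics
top [[449.7202   0.     316.0888]
 [  0.     449.7202 238.8102]
 [  0.       0.       1.    ]] [ 0.4144 -0.0154  0.7475] [ 0.7099 -0.6994  0.0667 -0.0489]
scene [[487.5002   0.     325.5139]
 [  0.     487.5002 237.1752]
 [  0.       0.       1.    ]] [ 1.1385 -0.5428  0.5695] [ 0.7904  0.3761 -0.2034 -0.4387]
0.1 [0.2307 0.5801 0.2217] [ 0.8276  0.5613 -0.0009  0.0004] [0.3887 0.2674 0.0185] 0.08701220827582146
```

View pics/top1.png

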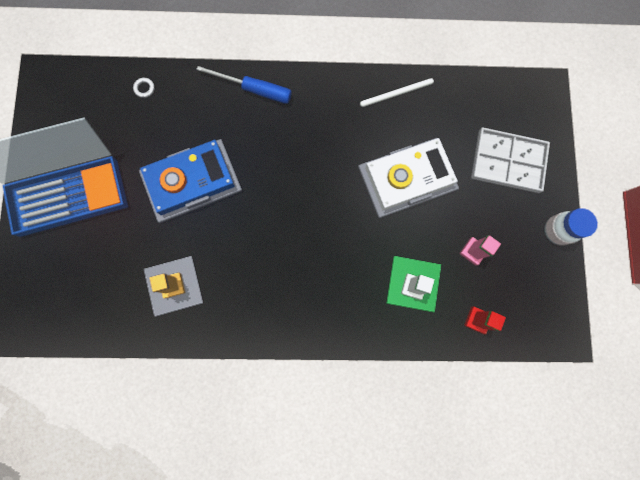

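View pics/scene1.png

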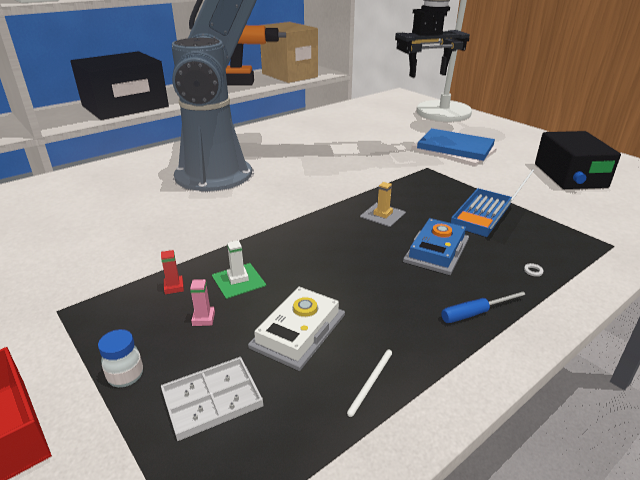

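The top view shows the white pusher on the green pad at about (418,285), with the orange retainer in the blue camera at (172,180). The look-alikes are the brass pusher at (168,285) and the yellow retainer at (400,176). The scene view agrees.

```bash
cat > h.py <<'E'
from cell import bot
import cv2,numpy as np
from scipy.spatial.transform import Rotation as R
np.set_printoptions(precision=4,suppress=True)
def cast(f,uv,z):
    uv=np.atleast_2d(uv).astype(float)
    d=np.c_[uv,np.ones(len(uv))]@np.linalg.inv(f["mtx"]).T@R.from_quat(f["attitude"]).as_matrix().T
    p=np.array(f["position"]); return (p+d*((z-p[2])/d[:,2])[:,None])
def proj(f,P):
    c=(np.atleast_2d(P)-f["position"])@R.from_quat(f["attitude"]).as_matrix()@np.array(f["mtx"]).T
    return c[:,:2]/c[:,2:]
def big(mask,roi):
    x0,y0,x1,y1=roi; m=np.zeros_like(mask); m[y0:y1,x0:x1]=mask[y0:y1,x0:x1]
    cs,_=cv2.findContours(m,cv2.RETR_EXTERNAL,cv2.CHAIN_APPROX_NONE)
    return max(cs,key=cv2.contourArea)[:,0,:]
def rect(P):
    (c,wh,a)=cv2.minAreaRect((P[:,:2]*1000).astype(np.float32)); return np.array(c)/1000,np.array(wh),a
def tool(p):  # world target -> shift along tool axes from measured pose
    s=bot.sense(); return R.from_quat(s["tcp_rot"]).inv().apply(np.array(p)-s["tool_pos"])
E
python3 - <<'E'
from h import *
f=bot.grab_frame("top"); c=f["color"]; h=cv2.cvtColor(c,cv2.COLOR_RGB2HSV)
g=cv2.inRange(h,(45,100,60),(85,255,255))
print("pad",rect(cast(f,big(g,(370,240,460,330)),.007)))
w=cv2.inRange(h,(0,0,225),(179,40,255))
k=big(w,(395,262,440,305)); print("ptop",rect(cast(f,k,.083)),len(k))
o=cv2.inRange(h,(5,150,150),(18,255,255))
k=big(o,(150,160,195,205)); P=cast(f,k,.0447); print("ret",rect(P), cv2.minEnclosingCircle((P[:,:2]*1000).astype(np.float32)))
b=cv2.inRange(h,(100,120,60),(125,255,255))
print("cam",rect(cast(f,big(b,(135,130,245,225)),.037)))
y=cv2.inRange(h,(20,150,120),(32,255,255));P=cast(f,big(y,(380,160,417,190)),.0447); print("spare",rect(P))
fs=bot.grab_frame("scene")
a=np.hstack([cv2.resize(c[240:330,370:460],(400,400),interpolation=0),cv2.resize(fs["color"][235:305,205:275],(400,400),interpolation=0)])
cv2.imwrite("pics/crop1.png",a[:,:,::-1])
print(R.from_quat(bot.sense()["tcp_rot"]).as_matrix())
E
```

```text
pad (array([ 0.4651, -0.1953]), array([81.4266, 81.1428]), 80.39744567871094)
ptop (array([ 0.4601, -0.1942]), array([20.9279, 20.8668]), 72.34581756591797) 51
ret (array([0.6241, 0.2003]), array([37.6565, 38.4132]), 48.58055877685547) ((623.6920776367188, 200.22467041015625), 19.564115524291992)
cam (array([0.6308, 0.1791]), array([ 88.1713, 130.6255]), 23.703323364257812)
spare (array([ 0.6377, -0.1679]), array([35.8278, 37.404 ]), 45.793643951416016)
[[ 0.3698  0.9291 -0.0007]
 [ 0.9291 -0.3698 -0.0012]
 [-0.0014 -0.0002 -1.    ]]
```

View pics/crop1.png

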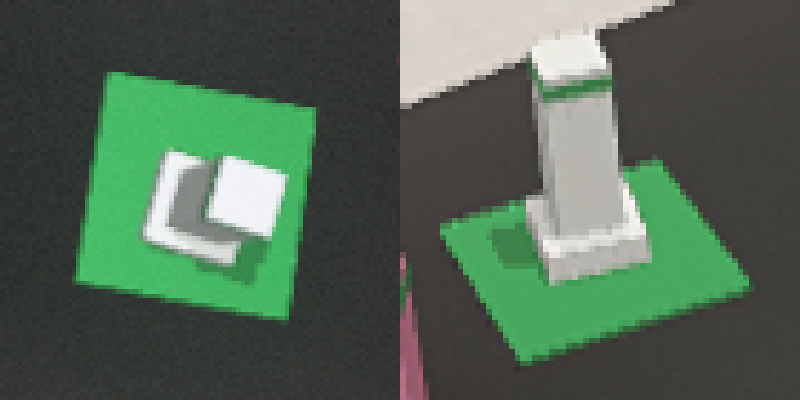

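The crops show the pusher upright near the pad centre, turned about 8° from the pad's edges. The jaws already align to within 4°. I'll move over it now.

Call:
{"method": "step_arm", "body": {
  "moves": [
    {"tx": -0.04, "ty": 0.045},
    {"tx": -0.08, "ty": 0.09},
    {"tx": -0.12, "ty": 0.135, "wz": -4},
    {"tx": -0.16, "ty": 0.18, "wz": -4},
    {"tx": -0.2, "ty": 0.225, "wz": -4}
  ],
  "hand": 0.05,
  "force": 45
}}

```text
schema error: expected keys tx, ty, tz, wx, wy, wz
```

```bash
python3 -c "
from h import *
print(tool([.46,-.194,.15]),bot.sense()['joints'])"
```

```text
[-0.6346  0.4993  0.0727] [ 1.0135  0.5281  1.4334  0.      1.1814 -0.1785]
```

Call:
{"method": "step_arm", "body": {
  "moves": [
    {"tx": -0.04, "ty": 0.045, "tz": 0, "wx": 0, "wy": 0, "wz": 0},
    {"tx": -0.08, "ty": 0.09, "tz": 0, "wx": 0, "wy": 0, "wz": 0},
    {"tx": -0.12, "ty": 0.135, "tz": 0, "wx": 0, "wy": 0, "wz": -4},
    {"tx": -0.16, "ty": 0.18, "tz": 0, "wx": 0, "wy": 0, "wz": -4},
    {"tx": -0.2, "ty": 0.225, "tz": 0, "wx": 0, "wy": 0, "wz": -4}
  ],
  "hand": 0.05,
  "force": 45
}}

```text
time: 0.82
tool_pos: [0.3669, 0.31, 0.2226]
tcp_rot: [0.807, 0.59, 0.0, 0.0]
contact_force: [0.5, 0.0, 0.1]
width: 0.052
```

```bash
python3 -c "
from h import *
print(tool([.46,-.194,.15]),bot.sense()['joints'])"
```

```text
[-0.4519  0.2418  0.0726] [ 0.4684  0.3335  1.7862 -0.0001  1.0213 -0.7938]
```

Call:
{"method": "step_arm", "body": {
  "moves": [
    {"tx": -0.05, "ty": 0.025, "tz": 0, "wx": 0, "wy": 0, "wz": 0},
    {"tx": -0.1, "ty": 0.055, "tz": 0, "wx": 0, "wy": 0, "wz": 0},
    {"tx": -0.15, "ty": 0.085, "tz": 0, "wx": 0, "wy": 0, "wz": 0},
    {"tx": -0.2, "ty": 0.11, "tz": 0, "wx": 0, "wy": 0, "wz": 0},
    {"tx": -0.25, "ty": 0.135, "tz": 0, "wx": 0, "wy": 0, "wz": 0}
  ]
}}

```text
time: 1.45
tool_pos: [0.419, 0.0306, 0.2227]
tcp_rot: [0.808, 0.59, 0.0, 0.0]
contact_force: [0.8, 0.7, -0.9]
width: 0.0499
```

```bash
python3 -c "
from h import *
print(tool([.46,-.194,.15]),bot.sense()['joints'])"
```

```text
[-0.2015  0.1073  0.0728] [-0.1946  0.2515  1.9201  0.0002  0.9693 -1.4563]
```

Call:
{"method": "step_arm", "body": {
  "moves": [
    {"tx": -0.05, "ty": 0.027, "tz": 0, "wx": 0, "wy": 0, "wz": 0},
    {"tx": -0.1, "ty": 0.054, "tz": 0, "wx": 0, "wy": 0, "wz": 0},
    {"tx": -0.15, "ty": 0.08, "tz": 0.02, "wx": 0, "wy": 0, "wz": 0},
    {"tx": -0.2, "ty": 0.107, "tz": 0.04, "wx": 0, "wy": 0, "wz": 0},
    {"tx": -0.2015, "ty": 0.107, "tz": 0.07, "wx": 0, "wy": 0, "wz": 0}
  ]
}}

```text
time: 2.08
tool_pos: [0.4619, -0.1975, 0.1526]
tcp_rot: [0.809, 0.588, 0.001, 0.003]
contact_force: [-0.5, 1.1, -0.8]
width: 0.0499
```

Run:
```python
from h import *
print(tool([.46,-.194,.15]),bot.sense()['joints'],R.from_quat(bot.sense()["tcp_rot"]).as_matrix()[:,0])
a=[]
for n,r in (("top",(360,220,500,340)),("scene",(150,150,310,310))):
    f=bot.grab_frame(n);x0,y0,x1,y1=r;a.append(cv2.resize(f["color"][y0:y1,x0:x1],(400,400),interpolation=2))
    p=bot.sense()["tool_pos"]; print(n,proj(f,[p,[p[0],p[1],.083]]))
cv2.imwrite("pics/c2.png",np.hstack(a)[:,:,::-1])
```

```text
[ 0.0027 -0.0029  0.0026] [-0.6265  0.4665  1.812  -0.0007  0.8562 -1.8831] [ 0.3086  0.9512 -0.0026]
top [[437.8235 281.7085]
 [424.8367 284.7523]]
scene [[231.9493 211.6849]
 [235.3711 243.6501]]
```

View pics/c2.png

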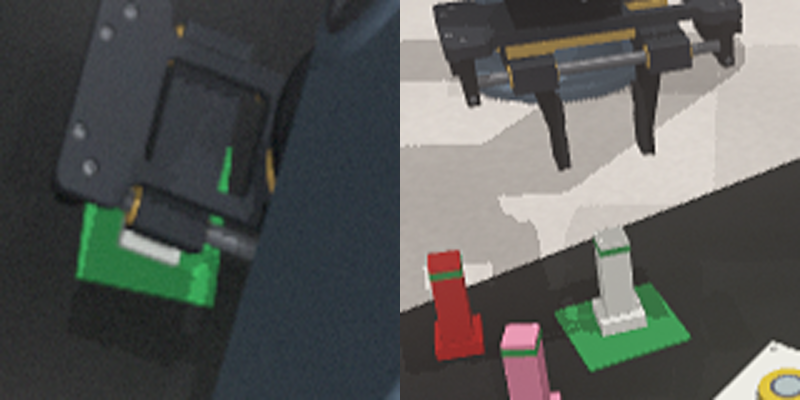

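Scene crop: the jaws sit over the white pusher, whose top is at about (235,244). The projected TCP agrees within 2 px. I'll let the arm settle, check, then descend.

Call:
{"method": "step_arm", "body": {
  "moves": [
    {"tx": 0, "ty": 0, "tz": 0.03, "wx": 0, "wy": 0, "wz": 0},
    {"tx": 0, "ty": 0, "tz": 0.05, "wx": 0, "wy": 0, "wz": 0},
    {"tx": 0, "ty": 0, "tz": 0.05, "wx": 0, "wy": 0, "wz": 0}
  ]
}}

```text
time: 2.55
tool_pos: [0.4588, -0.1908, 0.1023]
tcp_rot: [0.807, 0.59, -0.0, -0.001]
contact_force: [-0.5, 0.3, -0.1]
width: 0.0499
```

```bash
python3 -c "
from h import *
print(tool([.46,-.194,.034]),bot.sense()['joints'],R.from_quat(bot.sense()['tcp_rot']).as_matrix())"
```

```text
[-0.0027  0.0023  0.0683] [-0.6195  0.5509  1.8576  0.0001  0.7359 -1.8825] [[ 0.303   0.953  -0.0022]
 [ 0.953  -0.303   0.0017]
 [ 0.0009 -0.0026 -1.    ]]
```

Call:
{"method": "step_arm", "body": {
  "moves": [
    {"tx": -0.0025, "ty": 0.002, "tz": 0.02, "wx": 0, "wy": 0, "wz": 0},
    {"tx": -0.0025, "ty": 0.002, "tz": 0.04, "wx": 0, "wy": 0, "wz": 0},
    {"tx": -0.0025, "ty": 0.002, "tz": 0.058, "wx": 0, "wy": 0, "wz": 0},
    {"tx": -0.0025, "ty": 0.002, "tz": 0.068, "wx": 0, "wy": 0, "wz": 0},
    {"tx": -0.0025, "ty": 0.002, "tz": 0.068, "wx": 0, "wy": 0, "wz": 0}
  ]
}}

```text
time: 3.18
tool_pos: [0.4608, -0.1949, 0.0349]
tcp_rot: [0.807, 0.59, 0.0, 0.0]
contact_force: [0.1, 0.4, -0.3]
width: 0.0502
```

Run:
```python
from h import *
print(tool([.46,-.194,.034]))
f=bot.grab_frame("scene");cv2.imwrite("pics/c3.png",cv2.resize(f["color"][170:320,160:310],(600,600),interpolation=2)[:,:,::-1])
```

```text
[ 0.0006 -0.001   0.0009]
```

View pics/c3.png

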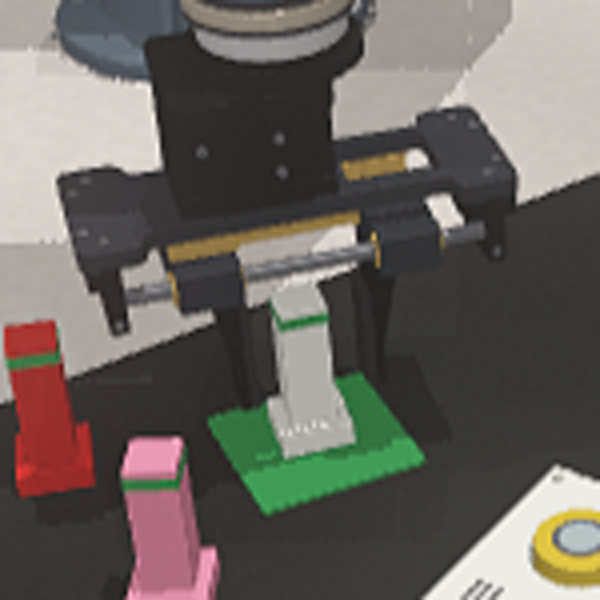

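The fingers straddle the white stem on both sides and clear the red and pink pushers. Closing.

Call:
{"method": "step_arm", "body": {
  "moves": [
    {"tx": 0, "ty": 0, "tz": 0, "wx": 0, "wy": 0, "wz": 0},
    {"tx": 0, "ty": 0, "tz": 0, "wx": 0, "wy": 0, "wz": 0},
    {"tx": 0, "ty": 0, "tz": 0, "wx": 0, "wy": 0, "wz": 0},
    {"tx": 0, "ty": 0, "tz": 0, "wx": 0, "wy": 0, "wz": 0},
    {"tx": 0, "ty": 0, "tz": 0, "wx": 0, "wy": 0, "wz": 0}
  ],
  "hand": 0.015,
  "force": 50
}}

```text
time: 3.85
tool_pos: [0.4607, -0.1952, 0.0347]
tcp_rot: [0.807, 0.59, 0.0, 0.0]
contact_force: [-1.2, -1.2, 1.8]
width: 0.0219
```

Call:
{"method": "step_arm", "body": {
  "moves": [
    {"tx": 0, "ty": 0, "tz": 0, "wx": 0, "wy": 0, "wz": 0},
    {"tx": 0, "ty": 0, "tz": -0.01, "wx": 0, "wy": 0, "wz": 0},
    {"tx": 0, "ty": 0, "tz": -0.04, "wx": 0, "wy": 0, "wz": 0},
    {"tx": 0, "ty": 0, "tz": -0.09, "wx": 0, "wy": 0, "wz": 0},
    {"tx": 0, "ty": 0, "tz": -0.11, "wx": 0, "wy": 0, "wz": 0}
  ]
}}

```text
time: 4.47
tool_pos: [0.4615, -0.1955, 0.1473]
tcp_rot: [0.807, 0.59, 0.001, 0.002]
contact_force: [-0.6, -0.5, -1.1]
width: 0.0221
```

Run:
```python
from h import *
print(tool([.46,-.194,.144]), tool([.624,.2003,.11]))
f=bot.grab_frame("scene");cv2.imwrite("pics/c4.png",cv2.resize(f["color"][120:300,150:330],(600,600),interpolation=2)[:,:,::-1])
```

```text
[ 0.001  -0.0019  0.0033] [0.4265 0.0344 0.037 ]
```

View pics/c4.png

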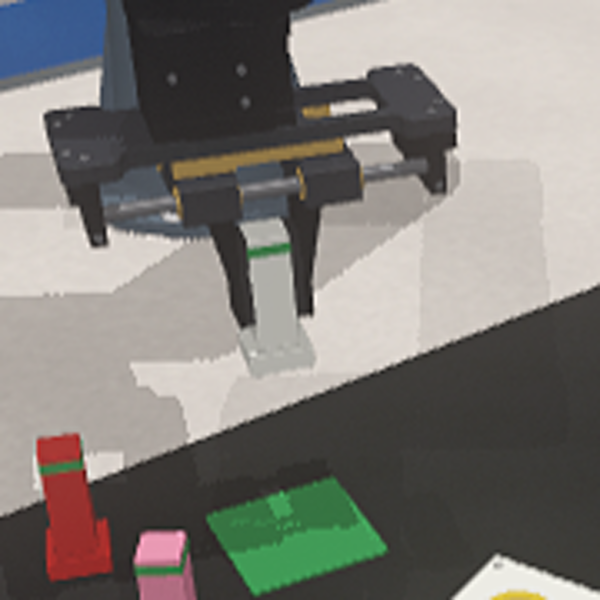

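The pusher is held upright with the opening at 22 mm, and the pad is empty. On the way to the orange retainer I'll turn the tool about 80°, so the long gripper body stays clear of the toolbox lid.

Call:
{"method": "step_arm", "body": {
  "moves": [
    {"tx": 0.05, "ty": 0.004, "tz": 0, "wx": 0, "wy": 0, "wz": 10},
    {"tx": 0.1, "ty": 0.008, "tz": 0, "wx": 0, "wy": 0, "wz": 20},
    {"tx": 0.15, "ty": 0.012, "tz": 0, "wx": 0, "wy": 0, "wz": 30},
    {"tx": 0.2, "ty": 0.016, "tz": 0, "wx": 0, "wy": 0, "wz": 40},
    {"tx": 0.25, "ty": 0.02, "tz": 0, "wx": 0, "wy": 0, "wz": 50}
  ]
}}

```text
time: 5.15
tool_pos: [0.5555, 0.0388, 0.1439]
tcp_rot: [0.982, 0.191, -0.001, -0.0]
contact_force: [0.1, 0.2, -1.2]
width: 0.0217
```

```bash
python3 -c "
from h import *
print(tool([.624,.2003,.11]),bot.sense()['joints'])"
```

```text
[ 0.124  -0.1241  0.0338] [-0.131   0.5429  1.6794 -0.      0.9206 -0.5144]
```

Call:
{"method": "step_arm", "body": {
  "moves": [
    {"tx": 0.035, "ty": -0.035, "tz": 0, "wx": 0, "wy": 0, "wz": 10},
    {"tx": 0.07, "ty": -0.07, "tz": 0, "wx": 0, "wy": 0, "wz": 20},
    {"tx": 0.105, "ty": -0.105, "tz": 0, "wx": 0, "wy": 0, "wz": 30},
    {"tx": 0.124, "ty": -0.124, "tz": 0.01, "wx": 0, "wy": 0, "wz": 30},
    {"tx": 0.124, "ty": -0.124, "tz": 0.034, "wx": 0, "wy": 0, "wz": 30}
  ]
}}

```text
time: 5.78
tool_pos: [0.6245, 0.2015, 0.1105]
tcp_rot: [0.998, -0.066, 0.002, -0.001]
contact_force: [0.7, -0.4, -0.8]
width: 0.0216
```

Call:
{"method": "step_arm", "body": {
  "moves": [
    {"tx": 0, "ty": 0, "tz": 0, "wx": 0, "wy": 0, "wz": 0},
    {"tx": 0, "ty": 0, "tz": 0, "wx": 0, "wy": 0, "wz": 0}
  ]
}}

```text
time: 6.02
tool_pos: [0.6232, 0.1985, 0.1106]
tcp_rot: [0.998, -0.067, -0.0, 0.0]
contact_force: [0.4, -0.3, -1.1]
width: 0.0218
```

Run:
```python
from h import *
s=bot.sense();print(tool([.624,.2003,.11]),s['joints'],s['tool_pos'],s['contact_force'],R.from_quat(s['tcp_rot']).as_matrix())
f=bot.grab_frame("scene");h=cv2.cvtColor(f["color"],cv2.COLOR_RGB2HSV)
o=cv2.inRange(h,(5,150,120),(18,255,255));k=big(o,(425,215,460,245));P=cast(f,k,.0447);print(rect(P),P[:,:2].min(0),P[:,:2].max(0))
cv2.imwrite("pics/c5.png",cv2.resize(f["color"][130:280,370:520],(600,600),interpolation=2)[:,:,::-1])
```

```text
[ 0.0006 -0.0019  0.0006] [0.1378 0.698  1.4474 0.     0.9968 0.2727] [0.6232 0.1985 0.1106] [ 0.3933 -0.3301 -1.0515] [[ 0.9909 -0.1346 -0.0006]
 [-0.1346 -0.9909 -0.    ]
 [-0.0005  0.0001 -1.    ]]
(array([0.626 , 0.1968]), array([36.9606, 50.3093]), 40.04404830932617) [0.6032 0.1718] [0.6486 0.22  ]
```

View pics/c5.png

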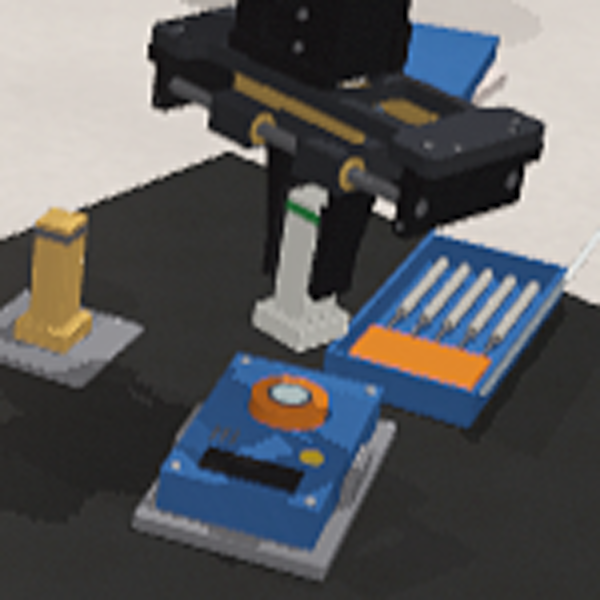

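The pusher hangs above the orange retainer (top at about (442,228)) and the path down is clear. Descending to just above contact.

Call:
{"method": "step_arm", "body": {
  "moves": [
    {"tx": 0.0005, "ty": -0.0015, "tz": 0.01, "wx": 0, "wy": 0, "wz": 0},
    {"tx": 0.0005, "ty": -0.0015, "tz": 0.02, "wx": 0, "wy": 0, "wz": 0},
    {"tx": 0.0005, "ty": -0.0015, "tz": 0.03, "wx": 0, "wy": 0, "wz": 0},
    {"tx": 0.0005, "ty": -0.0015, "tz": 0.034, "wx": 0, "wy": 0, "wz": 0},
    {"tx": 0.0005, "ty": -0.0015, "tz": 0.034, "wx": 0, "wy": 0, "wz": 0}
  ]
}}

```text
time: 6.7
tool_pos: [0.6237, 0.2002, 0.0759]
tcp_rot: [0.998, -0.067, -0.001, 0.0]
contact_force: [-0.7, -0.4, -0.2]
width: 0.0214
```

Call:
{"method": "step_arm", "body": {
  "moves": [
    {"tx": 0, "ty": 0, "tz": 0.001, "wx": 0, "wy": 0, "wz": 0},
    {"tx": 0, "ty": 0, "tz": 0.002, "wx": 0, "wy": 0, "wz": 0},
    {"tx": 0, "ty": 0, "tz": 0.003, "wx": 0, "wy": 0, "wz": 0},
    {"tx": 0, "ty": 0, "tz": 0.004, "wx": 0, "wy": 0, "wz": 0},
    {"tx": 0, "ty": 0, "tz": 0.005, "wx": 0, "wy": 0, "wz": 0}
  ]
}}

```text
time: 7.32
tool_pos: [0.6241, 0.2003, 0.0725]
tcp_rot: [0.998, -0.067, 0.0, -0.0]
contact_force: [-1.2, -1.1, 6.6]
width: 0.0218
```

Call:
{"method": "step_arm", "body": {
  "moves": [
    {"tx": 0, "ty": 0, "tz": 0.001, "wx": 0, "wy": 0, "wz": 0},
    {"tx": 0, "ty": 0, "tz": 0.002, "wx": 0, "wy": 0, "wz": 0},
    {"tx": 0, "ty": 0, "tz": 0.003, "wx": 0, "wy": 0, "wz": 0},
    {"tx": 0, "ty": 0, "tz": 0.004, "wx": 0, "wy": 0, "wz": 0},
    {"tx": 0, "ty": 0, "tz": 0.005, "wx": 0, "wy": 0, "wz": 0}
  ]
}}

```text
time: 7.95
tool_pos: [0.6241, 0.2003, 0.0681]
tcp_rot: [0.998, -0.067, 0.0, -0.0]
contact_force: [-2.6, -0.8, 7.6]
width: 0.022
```

Call:
{"method": "step_arm", "body": {
  "moves": [
    {"tx": 0, "ty": 0, "tz": 0.0005, "wx": 0, "wy": 0, "wz": 0},
    {"tx": 0, "ty": 0, "tz": 0.001, "wx": 0, "wy": 0, "wz": 0},
    {"tx": 0, "ty": 0, "tz": 0.001, "wx": 0, "wy": 0, "wz": 0}
  ]
}}

```text
time: 8.32
tool_pos: [0.6241, 0.2003, 0.067]
tcp_rot: [0.998, -0.067, 0.0, -0.0]
contact_force: [-1.4, -0.7, 6.4]
width: 0.0215
```

Call:
{"method": "step_arm", "body": {
  "moves": [
    {"tx": 0, "ty": 0, "tz": 0.0005, "wx": 0, "wy": 0, "wz": 0},
    {"tx": 0, "ty": 0, "tz": 0.001, "wx": 0, "wy": 0, "wz": 0},
    {"tx": 0, "ty": 0, "tz": 0.0015, "wx": 0, "wy": 0, "wz": 0},
    {"tx": 0, "ty": 0, "tz": 0.002, "wx": 0, "wy": 0, "wz": 0},
    {"tx": 0, "ty": 0, "tz": 0.002, "wx": 0, "wy": 0, "wz": 0}
  ]
}}

```text
time: 8.95
tool_pos: [0.6241, 0.2003, 0.0652]
tcp_rot: [0.998, -0.067, 0.0, -0.0]
contact_force: [-2.2, -0.7, 8.1]
width: 0.0222
```

Call:
{"method": "step_arm", "body": {
  "moves": [
    {"tx": 0, "ty": 0, "tz": 0.0005, "wx": 0, "wy": 0, "wz": 0},
    {"tx": 0, "ty": 0, "tz": 0.001, "wx": 0, "wy": 0, "wz": 0},
    {"tx": 0, "ty": 0, "tz": 0.001, "wx": 0, "wy": 0, "wz": 0}
  ]
}}

```text
time: 9.32
tool_pos: [0.6241, 0.2003, 0.0652]
tcp_rot: [0.998, -0.067, 0.0, -0.0]
contact_force: [-3.9, -0.8, 11.4]
width: 0.0218
```

Call:
{"method": "step_arm", "body": {
  "moves": [
    {"tx": 0, "ty": 0, "tz": 0.001, "wx": 0, "wy": 0, "wz": 0},
    {"tx": 0, "ty": 0, "tz": 0.002, "wx": 0, "wy": 0, "wz": 0},
    {"tx": 0, "ty": 0, "tz": 0.003, "wx": 0, "wy": 0, "wz": 0},
    {"tx": 0, "ty": 0, "tz": 0.003, "wx": 0, "wy": 0, "wz": 0}
  ]
}}

```text
time: 9.82
tool_pos: [0.6242, 0.2003, 0.0651]
tcp_rot: [0.998, -0.067, 0.001, 0.0]
contact_force: [-7.9, -0.8, 26.8]
width: 0.0215
```

The force rose sharply, from 8 to 27 N, with the TCP stuck at 0.0651 (0.0652 predicted for home). The retainer is at its stop. Lifting.

Call:
{"method": "step_arm", "body": {
  "moves": [
    {"tx": 0, "ty": 0, "tz": -0.005, "wx": 0, "wy": 0, "wz": 0},
    {"tx": 0, "ty": 0, "tz": -0.02, "wx": 0, "wy": 0, "wz": 0},
    {"tx": 0, "ty": 0, "tz": -0.05, "wx": 0, "wy": 0, "wz": 0},
    {"tx": 0, "ty": 0, "tz": -0.085, "wx": 0, "wy": 0, "wz": 0},
    {"tx": 0, "ty": 0, "tz": -0.085, "wx": 0, "wy": 0, "wz": 0}
  ]
}}

```text
time: 10.45
tool_pos: [0.6266, 0.2006, 0.1478]
tcp_rot: [0.998, -0.067, 0.004, -0.001]
contact_force: [0.1, -0.2, -0.9]
width: 0.0215
```

Run:
```python
from h import *
s=bot.sense();print(tool([.461,-.195,.145]),s['joints'],s['tool_pos'],s['contact_force'])
f=bot.grab_frame("scene")
cv2.imwrite("pics/c6.png",cv2.resize(f["color"][110:280,360:530],(600,600),interpolation=2)[:,:,::-1])
```

```text
[-0.111   0.4143  0.0012] [0.1404 0.653  1.4179 0.0001 1.0634 0.2748] [0.6266 0.2006 0.1478] [ 0.0726 -0.1793 -0.9336]
```

View pics/c6.png

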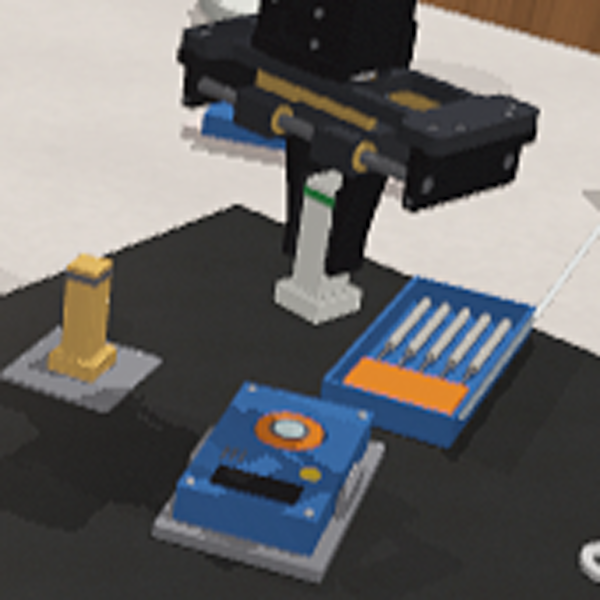

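The orange retainer now sits flush with the blue camera's face, with no raised side visible. Returning to the pad.

Call:
{"method": "step_arm", "body": {
  "moves": [
    {"tx": -0.013, "ty": 0.05, "tz": 0, "wx": 0, "wy": 0, "wz": -10},
    {"tx": -0.026, "ty": 0.1, "tz": 0, "wx": 0, "wy": 0, "wz": -20},
    {"tx": -0.039, "ty": 0.15, "tz": 0, "wx": 0, "wy": 0, "wz": -30},
    {"tx": -0.052, "ty": 0.2, "tz": 0, "wx": 0, "wy": 0, "wz": -40},
    {"tx": -0.065, "ty": 0.25, "tz": 0, "wx": 0, "wy": 0, "wz": -50}
  ]
}}

```text
time: 11.12
tool_pos: [0.5243, -0.0399, 0.1431]
tcp_rot: [0.932, 0.364, -0.001, -0.001]
contact_force: [0.2, -0.4, -0.2]
width: 0.022
```

```bash
python3 -c "
from h import *
print(tool([.463,-.195,.1]),bot.sense()['joints'],bot.sense()['tool_pos'])"
```

```text
[-0.1501  0.0726  0.0431] [-0.2886  0.5107  1.7559 -0.0002  0.878  -1.0328] [ 0.5243 -0.0399  0.1431]
```

Call:
{"method": "step_arm", "body": {
  "moves": [
    {"tx": -0.045, "ty": 0.022, "tz": 0, "wx": 0, "wy": 0, "wz": -10},
    {"tx": -0.09, "ty": 0.044, "tz": 0, "wx": 0, "wy": 0, "wz": -20},
    {"tx": -0.135, "ty": 0.065, "tz": 0, "wx": 0, "wy": 0, "wz": -30},
    {"tx": -0.15, "ty": 0.0725, "tz": 0.02, "wx": 0, "wy": 0, "wz": -30},
    {"tx": -0.15, "ty": 0.0725, "tz": 0.043, "wx": 0, "wy": 0, "wz": -30}
  ]
}}

```text
time: 11.75
tool_pos: [0.463, -0.1949, 0.1002]
tcp_rot: [0.808, 0.589, -0.0, -0.0]
contact_force: [0.0, 0.8, -0.8]
width: 0.0215
```

Call:
{"method": "step_arm", "body": {
  "moves": [
    {"tx": 0, "ty": 0, "tz": 0.015, "wx": 0, "wy": 0, "wz": 0},
    {"tx": 0, "ty": 0, "tz": 0.03, "wx": 0, "wy": 0, "wz": 0},
    {"tx": 0, "ty": 0, "tz": 0.045, "wx": 0, "wy": 0, "wz": 0},
    {"tx": 0, "ty": 0, "tz": 0.05, "wx": 0, "wy": 0, "wz": 0},
    {"tx": 0, "ty": 0, "tz": 0.05, "wx": 0, "wy": 0, "wz": 0}
  ]
}}

```text
time: 12.38
tool_pos: [0.464, -0.1931, 0.0513]
tcp_rot: [0.807, 0.59, -0.0, -0.0]
contact_force: [0.2, -1.2, -0.5]
width: 0.0213
```

```bash
python3 -c "
from h import *
print(tool([.463,-.195,.0347]),R.from_quat(bot.sense()['tcp_rot']).as_matrix())"
```

```text
[-0.0021 -0.0003  0.0166] [[ 0.3037  0.9528 -0.0004]
 [ 0.9528 -0.3037  0.0003]
 [ 0.0001 -0.0005 -1.    ]]
```

Call:
{"method": "step_arm", "body": {
  "moves": [
    {"tx": -0.001, "ty": 0, "tz": 0.006, "wx": 0, "wy": 0, "wz": 0},
    {"tx": -0.002, "ty": 0, "tz": 0.012, "wx": 0, "wy": 0, "wz": 0},
    {"tx": -0.002, "ty": 0, "tz": 0.015, "wx": 0, "wy": 0, "wz": 0},
    {"tx": -0.002, "ty": 0, "tz": 0.016, "wx": 0, "wy": 0, "wz": 0},
    {"tx": -0.002, "ty": 0, "tz": 0.017, "wx": 0, "wy": 0, "wz": 0}
  ]
}}

```text
time: 13.0
tool_pos: [0.4633, -0.1953, 0.0347]
tcp_rot: [0.807, 0.59, -0.0, 0.0]
contact_force: [-1.3, 0.8, 9.4]
width: 0.0218
```

Call:
{"method": "step_arm", "body": {
  "moves": [
    {"tx": 0, "ty": 0, "tz": 0.0005, "wx": 0, "wy": 0, "wz": 0},
    {"tx": 0, "ty": 0, "tz": 0.0005, "wx": 0, "wy": 0, "wz": 0}
  ]
}}

```text
time: 13.25
tool_pos: [0.4634, -0.1953, 0.0347]
tcp_rot: [0.807, 0.59, 0.0, 0.0]
contact_force: [-0.5, 0.8, 6.0]
width: 0.0217
```

The pusher touched down at the same height it was picked up from, so no slip. Releasing, with only a modest opening, then rising.

Call:
{"method": "step_arm", "body": {
  "moves": [
    {"tx": 0, "ty": 0, "tz": 0, "wx": 0, "wy": 0, "wz": 0},
    {"tx": 0, "ty": 0, "tz": 0, "wx": 0, "wy": 0, "wz": 0},
    {"tx": 0, "ty": 0, "tz": 0, "wx": 0, "wy": 0, "wz": 0},
    {"tx": 0, "ty": 0, "tz": 0, "wx": 0, "wy": 0, "wz": 0},
    {"tx": 0, "ty": 0, "tz": 0, "wx": 0, "wy": 0, "wz": 0}
  ],
  "hand": 0.05
}}

```text
time: 13.88
tool_pos: [0.4633, -0.1953, 0.034]
tcp_rot: [0.807, 0.59, -0.0, -0.0]
contact_force: [0.5, 0.8, -0.0]
width: 0.0495
```

Call:
{"method": "step_arm", "body": {
  "moves": [
    {"tx": 0, "ty": 0, "tz": -0.02, "wx": 0, "wy": 0, "wz": 0},
    {"tx": 0, "ty": 0, "tz": -0.05, "wx": 0, "wy": 0, "wz": 0},
    {"tx": 0, "ty": 0, "tz": -0.1, "wx": 0, "wy": 0, "wz": 0},
    {"tx": 0, "ty": 0, "tz": -0.15, "wx": 0, "wy": 0, "wz": 0},
    {"tx": 0, "ty": 0, "tz": -0.17, "wx": 0, "wy": 0, "wz": 0}
  ]
}}

```text
time: 14.5
tool_pos: [0.4645, -0.196, 0.2071]
tcp_rot: [0.807, 0.59, 0.001, 0.003]
contact_force: [-0.3, -0.3, 0.4]
width: 0.0502
```

Call:
{"method": "step_arm", "body": {
  "moves": [
    {"tx": 0.05, "ty": 0, "tz": 0, "wx": 0, "wy": 0, "wz": 0},
    {"tx": 0.1, "ty": 0, "tz": 0, "wx": 0, "wy": 0, "wz": 0},
    {"tx": 0.15, "ty": 0, "tz": 0, "wx": 0, "wy": 0, "wz": 0},
    {"tx": 0.18, "ty": 0, "tz": 0, "wx": 0, "wy": 0, "wz": 0},
    {"tx": 0.18, "ty": 0, "tz": 0, "wx": 0, "wy": 0, "wz": 0}
  ]
}}

```text
time: 15.12
tool_pos: [0.5181, -0.0219, 0.2039]
tcp_rot: [0.806, 0.591, -0.0, -0.0]
contact_force: [0.6, -0.3, 0.1]
width: 0.0501
```

Run:
```python
from h import *
for n in ("scene","top"):
    f=bot.grab_frame(n);cv2.imwrite(f"pics/{n}9.png",f["color"][:,:,::-1])
c=f["color"];h=cv2.cvtColor(c,cv2.COLOR_RGB2HSV)
print("pad",rect(cast(f,big(cv2.inRange(h,(45,100,60),(85,255,255)),(370,240,460,330)),.007)))
print("ptop",rect(cast(f,big(cv2.inRange(h,(0,0,215),(179,40,255)),(395,262,440,305)),.083)))
print(bot.sense()["time"],bot.sense()["contact_force"])
```

```text
pad (array([ 0.4598, -0.226 ]), array([20.0014, 81.1778]), 81.28522491455078)
ptop (array([ 0.4606, -0.2006]), array([ 5.5228, 21.0493]), 77.1030044555664)
15.225 [-0.6977  0.628   0.0647]
```

View pics/scene9.png

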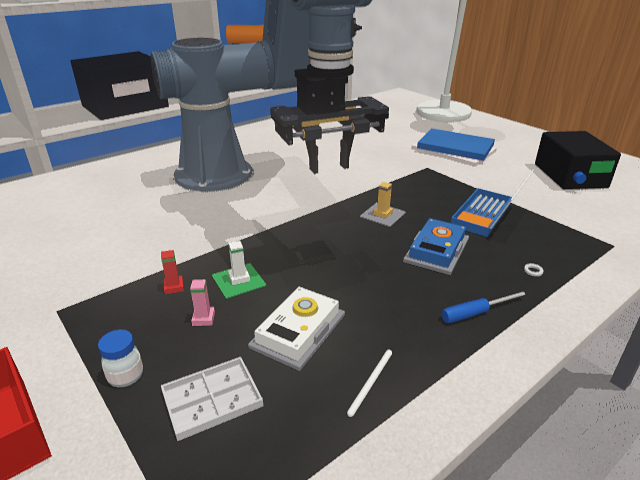

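The final picture shows the white pusher upright in the middle of the green pad at (237,262). The orange retainer is flush at (442,231), the yellow one is still raised at (305,304), and the arm is clear.

```bash
python3 -c "
from cell import bot
print(bot.hand_in())"
```

```text
the job is handed in; nothing more can be done
None
```

I pressed the orange retainer home with the white pusher, stood the pusher back upright on its green pad, let go, and handed the job in at about 15 s.

- **Press:** the force held at about 8 N on the way down, then rose to 27 N with the tool stopped at 65.1 mm, against 65.2 mm expected for fully home. The picture afterwards shows the retainer flush with the blue camera's face.
- **Pusher:** it touched the pad at the same tool height it was picked up from (34.7 mm), so it did not slip in the grip. The last scene picture shows it upright near the middle of the pad.
- **Bystanders:** the yellow retainer still stands raised, the look-alike pushers look undisturbed, and the arm is clear of everything.
- **Failed check:** my final top-camera measurement of the pad and pusher was no use, because the arm partly hid them. The placing therefore rests on the scene picture and the tool pose at release (0.463, -0.195), against the pad centre measured at (0.465, -0.195).

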